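# Shut the sample drawer and reset the interlock pair

## Robot

A 6-joint arm with a two-finger parallel gripper is mounted at the origin on a cart in front of the work surface, level with it; the furniture and walls round the work are solid. World frame = base frame: x ahead of the robot, y to its left, z up, the work surface at z = 0. Lengths are in m, angles in rad, forces in N, time in s.
With the tool pointing down it reaches from about 0.3 to 0.85 m from the base axis. Payload 5.4 kg.
Tool frame: the origin (TCP) lies on the centre line of the jaws, within the pads' length; the fingertips stand 8 mm ahead of it and the grasp point (between the pads) lies 11 mm behind it (manip.finger_overhang is the distance from the TCP to the fingertips, in m); z points along the fingers, x is the direction in which the jaws open and shut, and the axes are right-handed (so a half turn about z gives the same grasp; the last joint's range is limited). The gripper opens to 85 mm and grips with 20 to 120 N. Pads are 22 mm wide; open, the fingers measure 114 mm over their backs; the gripper's body (76 mm by 85 mm) begins 54 mm behind the grasp point. The pads swing forward as they close: fully open they stand 13 mm farther back than shut.
Start: joints at [0.993, 0.158, 1.597, -0, 1.386, -0.21], TCP at [0.207, 0.537, 0.239] pointing down, gripper open.
Joint ranges: [-2.91, 2.91], [-0.94, 2.29], [0.18, 2.7], [-1.29, 4.43], [0.17, 2.64], [-3, 3]. Speed limits (rad/s): [2.57, 2.57, 3.14, 3.14, 3.14, 3.14].

## Interface

Orientations are given as a unit quaternion [x, y, z, w].
In Python, from bench import monitor, viewer, manip gives the robot as it stands.
- The arm moves only by the tool servo_tool, never from a script. Its argument "motion" is one flat list of numbers, 5 for each row, row after row: the shift along the tool's x, y, z in units of 25 mm (1.0 is 25 mm), then the turn about the tool's z in units of 5 degrees (1.0 is 5 degrees), then the gripper's target within -1 to 1 (fully open at 1, half-way at 0, shut at -1). A call has exactly 8 rows; each row shifts and turns the commanded pose from where the row before left it, along the tool's axes as they then stand; what a row does not reach is not made up. A row lasts 1/10 s, in which the tool goes at most 50 mm and 8.59 degrees, less where a joint would pass 70% of its speed; a pose out of reach is approached as far as the arm can. A call is refused whole if a number of a shift passes 1 or a number of a turn 1, either way. A call with a gripper value outside its range is refused whole. The fingers move at their own pace and stop on an object; the grip force is fixed at half the most. Time passes only in rows, so rows that do not move let the fingers close, or fill a call up. It gives the time, the measured TCP pose, the force and the opening at its end, in the units of the state.
- monitor.observe(): the state, without advancing time (a new reading comes with each control period).
- viewer.grab_frame(name): name is "scene" or "side" or "wrist"; returns (picture, depth): 384x512x3 uint8, red, green, blue; 384x512 float32, m along the optical axis (not along the pixel's ray), 0 where there is no reading.
- viewer.get_calibration(name): a dict with "K" (3x3 intrinsics, pixels), "extrinsics" (4x4, takes a point from camera to world coordinates); the wrist camera has in their place "mount" (4x4, takes a point from camera to tool coordinates, whose origin is the TCP and whose axes are the tool frame's). Camera axes: x right, y down, z forward; pixel columns grow to the right and rows downward; lengths in m; the calibration is good to about 2 mm. A picture is of the moment at which its call begins: read the wrist's pose just before it. get_calibration takes no time and is no camera call.
- manip.finish_job(): hands the job in, once; it reports no verdict.
The state is a dict: "t": time; "joint_positions": joint angles; "dq": joint speeds; "joint_torque": joint torques, N m; "tool_pos": TCP position; "eef_rot": TCP orientation; "ft_force": force on the tool from outside, world axes, zero at the start; "ft_torque": the same for the moment, N m; "gripper_width": finger opening in m.
Only numpy, scipy, OpenCV 4.12 (cv2) and the standard library are available. Lean on these libraries where they do the work, as an engineer would, in place of code of your own. Each camera call takes 0.05 s, during which the arm holds its last target.

## Task

The sample loader has tripped because its vial drawer stands open: with the fingertips, push the drawer fully home. Then, on the reset box beside it, press the two large round keys down together, hold both fully down for three seconds without a break, and let both come up again. Only touch and press: do not press the small square key, do not lift or shift the reset box, and leave the beaker, vial and dropper bottle where they stand.

Things in the scene. Friction and masses are not known exactly. Their poses are not given: they have to be found in the camera images.
- loader: sample loader fixed to the worktop: white housing 140 (x) x 150 (y) x 90 (z) mm, dark window on top; origin at the centre of its underside on the worktop, z up; its open front, with the drawer, looks along its own -x. It turns a little from start to start
- drawer (a joint): opening of the loader's grey vial drawer in m: 0 is fully home against a hard stop, 0.065 fully out; it slides along the loader's own x (+x shuts it) with about 2 N of friction and some damping, and stays where it is left. Three vials are fixed in it and ride along
- drawer_front (a point): centre of the outer face of the drawer's grey front panel (142 mm wide, 66 mm high, from 13 to 79 mm above the worktop, 12 mm thick, with a thin aluminium push plate in the middle); axes as the loader's, so the face looks along its own -x and is pushed along +x. The loader's front edge is 12 mm behind the face when the drawer is home
- pod: reset box: loose, white, about 0.8 to 1.2 kg, on rubber feet, 70 (x) x 130 (y) x 40 (z) mm; origin at the centre of its underside, z up. Two round keys stand on its top, 62 mm apart along its y axis, and a small square one lies between them, nearer its -x edge. It stands left or right of the loader and is turned a little
- reset_left_top (a point): centre of the top face of the large round grey key at the box's +y end (y +31 mm in the box's frame): 28 mm diameter, flat top 52 mm above the worktop when up, 12 mm proud of the box; moves down with the key
- reset_right_top (a point): the same for the large round grey key at the box's -y end (y -31 mm)
- reset_left (a joint): depth in m by which the +y round key is pressed: 0 up, 0.006 fully down (hard stop); springs back; takes 1.5 N to start and 4.5 N to hold fully down (each key; 9 N for both)
- reset_right (a joint): the same for the -y round key
- mute_top (a point): centre of the top of the small square key, 12 x 12 mm, 4 mm proud of the box, 17 mm towards the box's -x from the line between the round keys; not to be pressed
- mute (a joint): depth in m of the small square key: 0 up, 0.0025 down; spring return
- beaker: bystander: clear beaker 57 mm across, 66 mm tall, loose, on the side of the loader where the reset box is not; origin at the centre of its underside
- vial: bystander: capped vial 24 mm diameter, 54 mm tall, loose, left of the loader; origin at the centre of its underside
- dropper: bystander: brown dropper bottle 34 mm diameter, 109 mm tall, loose, right of the loader; origin at the centre of its underside

How it is judged:
By the outcome, as a careful person would: the job done as asked, in the order asked, and still so for the second after the job is handed in, with the robot touching nothing.
It also fails if it takes over 54 s, if anything falls off the work surface, if the arm or the gripper's body presses on something with over 40 N, if the wrist force passes 120 N, or if a joint passes its speed limit or range.

## Working session

There is one attempt and no reset: what is moved stays moved. The work goes in short steps, Python scripts to look and compute and a tool call to move; the robot and the scene stay as the last step left them, time stands still between calls to the robot, and variables do not carry over. Pictures are saved under pics/ and viewed, and the job is handed in when it is done.

Besides the shell and the picture viewer there is one more tool, called after ">>>" by a JSON object that holds its "api" and its "payload". servo_tool: Moves the arm, as the interface text tells. Its arguments: {"type":"object","properties":{"motion":{"type":"array"}},"required":["motion"]}

```bash
ls; mkdir -p pics; python3 - <<'E'
from bench import monitor, viewer, manip
import cv2
s=monitor.observe()
print(s)
for n in ("scene","side"):
    im,d=viewer.grab_frame(n)
    cv2.imwrite(f"pics/{n}0.png",im[:,:,::-1])
    import numpy as np; np.savez(f"{n}0.npz",im=im,d=d)
    print(n,viewer.get_calibration(n))
print(viewer.get_calibration("wrist"))
E
```

```text
pics
{'t': 0.0, 'joint_positions': array([ 9.92900844e-01,  1.59069471e-01,  1.59824008e+00,  1.16940172e-05,
        1.38620312e+00, -2.10097924e-01]), 'dq': array([ 0.00082076,  0.00111046, -0.00173431,  0.00015   ,  0.0008925 ,
       -0.00045966]), 'joint_torque': array([ 4.41766570e-04, -3.96002269e+01, -3.31429446e+01, -2.48010856e-04,
        8.35105515e-03, -5.93708720e-06]), 'tool_pos': array([0.20643395, 0.53603438, 0.23830148]), 'eef_rot': array([ 8.24488302e-01,  5.65878183e-01, -8.89602922e-04,  3.60917112e-04]), 'ft_force': array([-0.21991139, -0.39787773,  0.61221948]), 'ft_torque': array([ 0.02923642, -0.01741507, -0.03324925]), 'gripper_width': 0.08542957507108351}
scene {'K': array([[378.73401281,   0.        , 256.67867832],
       [  0.        , 378.73401281, 186.74930838],
       [  0.        ,   0.        ,   1.        ]]), 'extrinsics': array([[-0.48097473, -0.47197829,  0.73885032, -0.11006486],
       [-0.87672388,  0.25478417, -0.40797091,  0.37910078],
       [ 0.00430604, -0.84399142, -0.53633939,  0.55161   ],
       [ 0.        ,  0.        ,  0.        
[... 255 characters left out ...]
4],
       [-0.0205865 , -0.51320531,  0.85801894, -0.78480647],
       [ 0.00567353, -0.85824697, -0.51320557,  0.53106859],
       [ 0.        ,  0.        ,  0.        ,  1.        ]])}
{'K': array([[330.54878026,   0.        , 258.89873881],
       [  0.        , 330.54878026, 191.71978063],
       [  0.        ,   0.        ,   1.        ]]), 'mount': array([[ 9.99999853e-01, -4.92931181e-04, -2.24384686e-04,
        -2.83845506e-05],
       [ 5.36572828e-04,  9.58006238e-01,  2.86746857e-01,
        -7.34681504e-02],
       [ 7.36154619e-05, -2.86746935e-01,  9.58006362e-01,
        -1.34426099e-01],
       [ 0.00000000e+00,  0.00000000e+00,  0.00000000e+00,
         1.00000000e+00]])}
```

View pics/scene0.png

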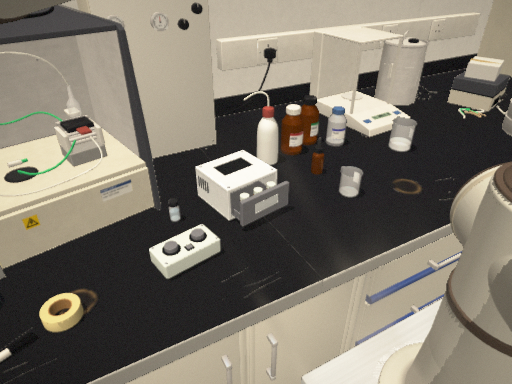

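View pics/side0.png

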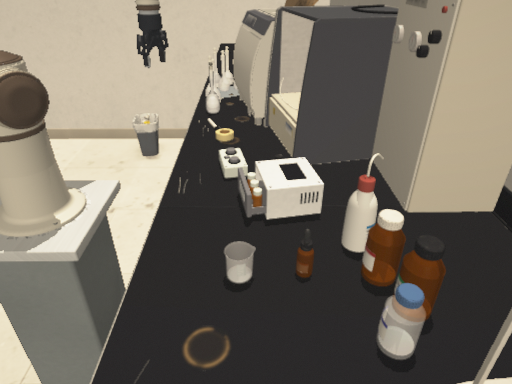

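The scene shows the pod with dark keys at about (172,247) and (198,235), left of the loader. The open drawer front is at about (262,203), the vial at (174,210), the dropper at (318,160) and the beaker at (350,180).

```bash
cat > h.py <<'E'
import numpy as np,cv2
from bench import monitor, viewer, manip
def ray(cal,uv,z,ext=None):
    K=cal["K"];T=cal["extrinsics"] if ext is None else ext
    d=T[:3,:3]@np.linalg.solve(K,[uv[0],uv[1],1.]);o=T[:3,3]
    return o+d*(z-o[2])/d[2]
def cloud(cal,d,ext=None):
    K=cal["K"];T=cal["extrinsics"] if ext is None else ext
    v,u=np.indices(d.shape)
    p=np.stack([(u-K[0,2])/K[0,0]*d,(v-K[1,2])/K[1,1]*d,d],-1)
    return p@T[:3,:3].T+T[:3,3]
E
python3 - <<'E'
from h import *
for n,(a,b,c,d) in {"scene":(140,140,310,290),"side":(205,135,335,225)}.items():
    z=np.load(n+"0.npz"); im=z["im"][b:d,a:c,::-1]
    cv2.imwrite(f"pics/{n}0c.png",cv2.resize(im,None,fx=4.5,fy=3.9 if 0 else 4 if n=="scene" else 5,interpolation=cv2.INTER_CUBIC) if 0 else cv2.resize(im,None,fx=4,fy=4,interpolation=cv2.INTER_CUBIC))
    P=cloud(viewer.get_calibration(n),z["d"])
    for uv in ([(172,247),(198,235),(189,246),(240,170),(262,203),(180,262)] if n=="scene" else [(231,152),(235,160),(290,170),(250,190)]):
        print(n,uv,P[uv[1],uv[0]].round(4))
E
```

```text
scene (172, 247) [0.4626 0.2518 0.053 ]
scene (198, 235) [0.4726 0.1937 0.053 ]
scene (189, 246) [0.4571 0.2194 0.0462]
scene (240, 170) [0.6112 0.0275 0.0905]
scene (262, 203) [0.5073 0.0241 0.0551]
scene (180, 262) [0.4396 0.246  0.0298]
side (231, 152) [0.4749 0.237  0.0481]
side (235, 160) [0.4891 0.1799 0.0493]
side (290, 170) [0.6345 0.0363 0.0921]
side (250, 190) [ 0.5328 -0.0363  0.0774]
```

View pics/scene0c.png

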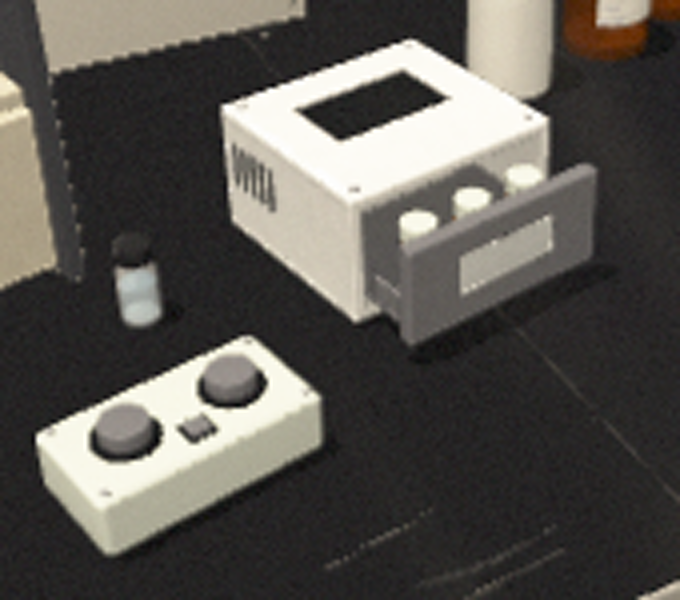

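View pics/side0c.png

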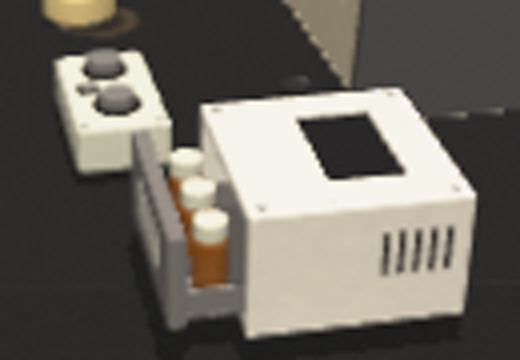

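```bash
python3 - <<'E'
from h import *
cal=viewer.get_calibration("scene")
def r(x,y,z): return ray(cal,(140+(x+.5)/4-.5,140+(y+.5)/4-.5),z)
L=[r(*p,.09) for p in((222,107),(410,42),(548,120),(355,200))]
for a in L: print("loader top",a.round(4))
print("size",[np.linalg.norm(L[i]-L[(i+1)%4]).round(4) for i in range(4)],"ctr",np.mean(L,0).round(4))
f=(L[0]-L[3]+L[1]-L[2]);print("x axis yaw deg",np.degrees(np.arctan2(f[1],f[0])))
g=(L[0]-L[1]+L[3]-L[2]);print("y axis yaw",np.degrees(np.arctan2(g[1],g[0]))-90)
A=r(404,250,.079);B=r(597,172,.079);print("front top",A,B,np.linalg.norm(A-B), np.degrees(np.arctan2(*(A-B)[1::-1]))-90)
P=[r(*p,.04) for p in((40,437),(250,338),(322,397),(108,507))]
print("pod",np.array(P).round(4),[np.linalg.norm(P[i]-P[(i+1)%4]).round(4) for i in range(4)],np.mean(P,0))
l=r(127,423,.052);rr=r(233,374,.052);print("keys",l,rr,np.linalg.norm(l-rr),np.degrees(np.arctan2(*(l-rr)[1::-1]))-90)
print("mute",r(196,425,.044))
for n in("scene","side"):
    z=np.load(n+"0.npz");Q=cloud(viewer.get_calibration(n),z["d"])
    m=(abs(Q[...,2]-.0525)<.004)&(abs(Q[...,0]-.47)<.05)&(abs(Q[...,1]-.22)<.07)
    q=Q[m]; c=q[q[:,1]>.22];e=q[q[:,1]<.22];print(n,len(c),len(e),c.mean(0),e.mean(0))
    m=(abs(Q[...,2]-.09)<.006)&(abs(Q[...,0]-.6)<.15)&(abs(Q[...,1]-.04)<.15)
    print("top",cv2.minAreaRect(Q[m][:,:2].astype(np.float32)))
E
```

```text
loader top [0.6809 0.117  0.09  ]
loader top [ 0.7048 -0.0257  0.09  ]
loader top [ 0.5712 -0.0526  0.09  ]
loader top [0.5455 0.0897 0.09  ]
size [np.float64(0.1447), np.float64(0.1363), np.float64(0.1445), np.float64(0.1382)] ctr [0.6256 0.0321 0.09  ]
x axis yaw deg 11.383774730801703
y axis yaw 9.870135023383483
front top [0.50271755 0.08063629 0.079     ] [ 0.52073272 -0.05627116  0.079     ] 0.13808764191164735 7.496280122729502
pod [[0.4934 0.2895 0.04  ]
 [0.5181 0.1675 0.04  ]
 [0.4544 0.1532 0.04  ]
 [0.4296 0.2746 0.04  ]] [np.float64(0.1245), np.float64(0.0653), np.float64(0.1239), np.float64(0.0655)] [0.47386296 0.22121681 0.04      ]
keys [0.46895629 0.25114985 0.052     ] [0.4795663  0.19134403 0.052     ] 0.06073967329205463 10.060033536091055
mute [0.4603224  0.21923041 0.044     ]
scene 120 103 [0.46939319 0.25290719 0.05234173] [0.48174727 0.19256223 0.05243829]
top ((0.6258708834648132, 0.03219793736934662), (0.1428164392709732, 0.15269701182842255), 10.295378684997559)
side 38 40 [0.47422014 0.25004219 0.05196282] [0.48571213 0.18802885 0.05196467]
top ((0.6270668506622314, 0.033163025975227356), (0.1406058371067047, 0.15521976351737976), 11.088542938232422)
```

>>> {"api": "servo_tool", "payload": {"motion": [-0.8, 0.5, 0.2, -0.8, 0.1, -0.8, 0.5, 0.2, -0.8, 0.1, -0.8, 0.5, 0.2, -0.8, 0.1, -0.8, 0.5, 0.2, -0.8, 0.1, -0.8, 0.5, 0.2, -0.8, 0.1, -0.8, 0.5, 0.2, -0.8, 0.1, -0.8, 0.5, 0.2, -0.8, 0.1, -0.8, 0.5, 0.2, -0.8, 0.1]}}

```text
t: 0.9
tool_pos: [0.2853, 0.3666, 0.1987]
eef_rot: [0.635, 0.772, -0.0, -0.0]
ft_force: [0.1, 0.5, -0.1]
gripper_width: 0.047
```

>>> {"api": "servo_tool", "payload": {"motion": [-0.9, 0.8, 0, 0, 0.1, -0.9, 0.8, 0, 0, 0.1, -0.9, 0.8, 0, 0, 0.1, -0.9, 0.8, 0, 0, 0.1, -0.9, 0.8, 0, 0, 0.1, -0.9, 0.8, 0, 0, 0.1, -0.9, 0.7, 0, 0, 0.1, -0.9, 0.7, 0, 0, 0.1]}}

```text
t: 1.7
tool_pos: [0.4721, 0.2193, 0.1988]
eef_rot: [0.637, 0.771, -0.0, -0.0]
ft_force: [-0.8, 0.7, 0.0]
gripper_width: 0.0468
```

```bash
python3 - <<'E'
from h import *
from scipy.spatial.transform import Rotation as R
s=monitor.observe(); im,d=viewer.grab_frame("wrist")
print(s["t"],s["tool_pos"],s["eef_rot"],s["joint_positions"].round(2),s["ft_force"])
T=np.eye(4);T[:3,:3]=R.from_quat(s["eef_rot"]).as_matrix();T[:3,3]=s["tool_pos"]
cal=viewer.get_calibration("wrist");E=T@cal["mount"]
np.savez("w1.npz",im=im,d=d,E=E)
cv2.imwrite("pics/w1.png",im[:,:,::-1])
Q=cloud(cal,d,E)
m=(abs(Q[...,2]-.052)<.004)&(abs(Q[...,0]-.475)<.05)&(abs(Q[...,1]-.22)<.07)
n,lab,st,c=cv2.connectedComponentsWithStats(m.astype(np.uint8))
for i in range(1,n):
    if st[i,4]>150: print(st[i],c[i],Q[lab==i].mean(0),"ray",ray(cal,c[i],.052,E))
E
```

```text
1.7 [0.47210024 0.21927488 0.19880058] [ 6.36641273e-01  7.71159940e-01 -3.68265978e-04 -3.16336160e-04] [ 0.2   0.05  1.79  0.    1.3  -1.56] [-0.8280003   0.7451724   0.02123992]
[212 172  31  30 729] [226.86145405 186.44993141] [0.48321925 0.19270697 0.05159329] ray [0.48305753 0.1927165  0.052     ]
[281 172  31  30 729] [296.19341564 186.22496571] [0.4714356  0.25292604 0.05156483] ray [0.47128239 0.25284621 0.052     ]
```

View pics/w1.png

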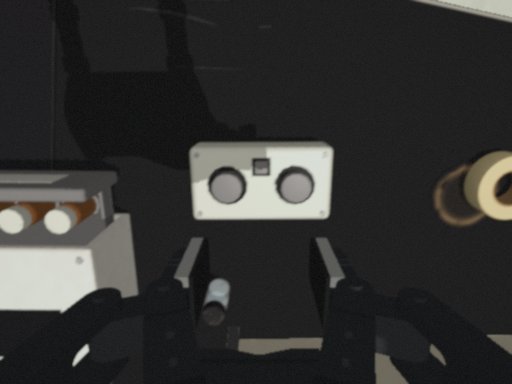

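Wrist view: keys at (227,186) and (296,186), with the square key at (261,166) on the robot side. The drawer is at lower left and the vial at (215,300). The fingers appear at columns ~190 and ~325. I'll get the fingertip geometry from depth.

```bash
python3 - <<'E'
from h import *
z=np.load("w1.npz");cal=viewer.get_calibration("wrist")
q=cloud(cal,z["d"],cal["mount"])  # tool coords
m=(z["d"]>0)&(q[...,2]>-.03)&(q[...,2]<.03)&(abs(q[...,0])<.08)
for s in(-1,1):
    p=q[m&(np.sign(q[...,0])==s)]
    print(len(p),p.min(0),p.max(0))
    for zz in np.arange(-.03,.03,.005):
        k=p[(p[:,2]>=zz)&(p[:,2]<zz+.005)]
        if len(k): print(round(zz,3),len(k),k[:,:2].min(0).round(4),k[:,:2].max(0).round(4))
# wrist view of loader top
Q=cloud(cal,z["d"],z["E"])
m=(abs(Q[...,2]-.079)<.004)&(Q[...,1]<.1)&(Q[...,0]>.45)&(Q[...,0]<.53)
print("front top edge",m.sum(),Q[m].min(0),Q[m].max(0))
p=Q[m];
for y0 in np.arange(.02,.1,.01):
    k=p[abs(p[:,1]-y0)<.005]
    if len(k):print(round(y0,3),k[:,0].min().round(4),k[:,0].max().round(4))
E
```

```text
1755 [-0.03729622 -0.01245078 -0.0299442 ] [-0.02314661  0.01125148  0.00680805]
-0.03 282 [-0.0365 -0.0122] [-0.0231  0.0108]
-0.025 340 [-0.0371 -0.0123] [-0.0232  0.0108]
-0.02 289 [-0.037  -0.0122] [-0.0232  0.0107]
-0.015 285 [-0.0371 -0.0125] [-0.0232  0.0109]
-0.01 239 [-0.0373 -0.0121] [-0.0232  0.0113]
-0.005 209 [-0.0362 -0.0121] [-0.0232  0.0101]
0.0 102 [-0.0351 -0.0117] [-0.0233  0.0107]
0.005 9 [-0.0237 -0.0053] [-0.0234  0.0077]
1755 [ 0.02320457 -0.01229856 -0.029955  ] [0.03728665 0.01119182 0.00775927]
-0.03 280 [ 0.0232 -0.0123] [0.0364 0.0106]
-0.025 343 [ 0.0233 -0.0122] [0.0373 0.0108]
-0.02 293 [ 0.0232 -0.0123] [0.0371 0.0106]
-0.015 281 [ 0.0232 -0.0122] [0.0372 0.0109]
-0.01 238 [ 0.0233 -0.0121] [0.037  0.0112]
-0.005 203 [ 0.0232 -0.0121] [0.0367 0.0104]
0.0 108 [ 0.0232 -0.0118] [0.03   0.0104]
0.005 9 [ 0.0234 -0.005 ] [0.0239 0.0076]
front top edge 1254 [0.49804529 0.01415835 0.0750121 ] [0.52064039 0.08373669 0.08046361]
0.02 0.5082 0.5206
0.03 0.5061 0.5197
0.04 0.5042 0.5184
0.05 0.5026 0.516
0.06 0.5004 0.5139
0.07 0.4993 0.5119
0.08 0.498 0.5096
```

>>> {"api": "servo_tool", "payload": {"motion": [-1, -0.2, 0, 0, 0.1, -1, -0.2, 0, 0, 0.1, -1, -0.2, 0, 0, 0.1, -1, -0.2, 0, 0, 0.1, -1, -0.2, 0, 0, 0.1, -1, -0.2, 0.3, 0, 0.1, -1, -0.2, 0.6, 0, 0.1, -1, -0.3, 0.8, 0, 0.1]}}

```text
t: 2.55
tool_pos: [0.4683, 0.0148, 0.157]
eef_rot: [0.637, 0.771, 0.0, 0.001]
ft_force: [0.5, 0.1, -0.5]
gripper_width: 0.0471
```

>>> {"api": "servo_tool", "payload": {"motion": [-0.3, 0, 0.8, 0, 0.1, -0.1, 0, 0.8, 0, 0.1, 0, 0, 0.8, 0, 0.1, 0, 0, 0.8, 0, 0.1, 0, 0, 0.6, 0, 0.1, 0, 0, 0.3, 0, 0.1, 0, 0, 0, 0, 0.1, 0, 0, 0, 0, 0.1]}}

```text
t: 3.35
tool_pos: [0.4701, 0.006, 0.0548]
eef_rot: [0.637, 0.771, 0.0, 0.0]
ft_force: [-0.4, -0.0, 0.9]
gripper_width: 0.0466
```

```bash
python3 - <<'E'
from h import *
print(monitor.observe())
im,d=viewer.grab_frame("scene")
cv2.imwrite("pics/s2.png",im[:,:,::-1])
E
```

```text
{'t': 3.35, 'joint_positions': array([-2.45180848e-01,  1.28601763e-01,  2.03184029e+00, -1.77455721e-05,
        9.80385943e-01, -2.00678150e+00]), 'dq': array([ 3.19288358e-05, -9.54057590e-03, -9.08061143e-03, -3.82570700e-04,
       -1.45552045e-04, -2.01299218e-04]), 'joint_torque': array([ 1.17447882e-02, -3.12769818e+01, -2.61537373e+01, -8.68392017e-04,
        2.83171196e-02,  7.90651284e-04]), 'tool_pos': array([0.47006438, 0.00597474, 0.05483249]), 'eef_rot': array([6.36530243e-01, 7.71251648e-01, 1.57857527e-04, 3.48296982e-04]), 'ft_force': array([-0.36766939, -0.02501148,  0.86546845]), 'ft_torque': array([-0.01271486, -0.03014107,  0.04630468]), 'gripper_width': 0.04655275284856377}
```

View pics/s2.png

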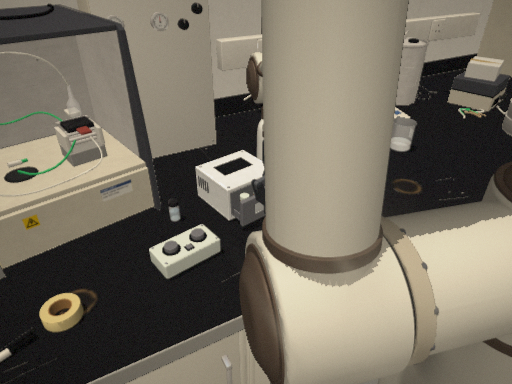

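The arm now hides the drawer in this view, but the pod and loader are unchanged. Pushing slowly along tool +y.

>>> {"api": "servo_tool", "payload": {"motion": [0, 0.3, 0, 0, 0.1, 0, 0.3, 0, 0, 0.1, 0, 0.2, 0, 0, 0.1, 0, 0.2, 0, 0, 0.1, 0, 0.2, 0, 0, 0.1, 0, 0.2, 0, 0, 0.1, 0, 0.2, 0, 0, 0.1, 0, 0.2, 0, 0, 0.1]}}

```text
t: 4.2
tool_pos: [0.5139, 0.0145, 0.0542]
eef_rot: [0.637, 0.771, -0.0, -0.0]
ft_force: [-3.4, -2.3, 1.4]
gripper_width: 0.0471
```

>>> {"api": "servo_tool", "payload": {"motion": [0, 0.2, 0, 0, 0.1, 0, 0.1, 0, 0, 0.1, 0, 0.1, 0, 0, 0.1, 0, 0.1, 0, 0, 0.1, 0, 0.1, 0, 0, 0.1, 0, 0, 0, 0, 0.1, 0, 0, 0, 0, 0.1, 0, 0, 0, 0, 0.1]}}

```text
t: 5.0
tool_pos: [0.5289, 0.0176, 0.0545]
eef_rot: [0.637, 0.771, 0.0, 0.0]
ft_force: [-0.3, -0.1, -0.2]
gripper_width: 0.0473
```

>>> {"api": "servo_tool", "payload": {"motion": [0, 0.08, 0, 0, 0.1, 0, 0.08, 0, 0, 0.1, 0, 0.06, 0, 0, 0.1, 0, 0.06, 0, 0, 0.1, 0, 0, 0, 0, 0.1, 0, 0, 0, 0, 0.1, 0, 0, 0, 0, 0.1, 0, 0, 0, 0, 0.1]}}

```text
t: 5.8
tool_pos: [0.5351, 0.0187, 0.0542]
eef_rot: [0.637, 0.771, -0.0, -0.0]
ft_force: [-5.4, 0.0, 3.9]
gripper_width: 0.0474
```

>>> {"api": "servo_tool", "payload": {"motion": [0, 0.05, 0, 0, 0.1, 0, 0.05, 0, 0, 0.1, 0, 0.04, 0, 0, 0.1, 0, 0, 0, 0, 0.1, 0, 0, 0, 0, 0.1, 0, 0, 0, 0, 0.1, 0, 0, 0, 0, 0.1, 0, 0, 0, 0, 0.1]}}

```text
t: 6.6
tool_pos: [0.5352, 0.0187, 0.0542]
eef_rot: [0.637, 0.771, -0.003, -0.003]
ft_force: [-21.2, -4.2, 17.1]
gripper_width: 0.047
```

Hard stop: 0.1 mm of motion under 21 N. Backing off, then raising.

>>> {"api": "servo_tool", "payload": {"motion": [0, -0.2, 0, 0, 0.1, 0, -0.4, 0, 0, 0.1, 0, -0.6, 0, 0, 0.1, 0, -0.6, 0, 0, 0.1, 0, -0.6, 0, 0, 0.1, 0, -0.3, -0.5, 0, 0.1, 0, 0, -0.8, 0, 0.1, 0, 0, -0.8, 0, 0.1]}}

```text
t: 7.4
tool_pos: [0.4722, 0.0066, 0.1071]
eef_rot: [0.637, 0.771, 0.0, 0.0]
ft_force: [0.1, -0.5, -0.0]
gripper_width: 0.0467
```

>>> {"api": "servo_tool", "payload": {"motion": [0, 0, -0.9, 0, 0.1, 0, 0, -0.9, 0, 0.1, 0.8, 0, -0.9, 0, 0.1, 0.9, 0, -0.5, 0, 0.1, 0.9, 0, 0, 0, 0.1, 0.9, 0.2, 0, 0, 0.1, 0.9, 0.2, 0, 0, 0.1, 0.9, 0.2, 0, 0, 0.1]}}

```text
t: 8.2
tool_pos: [0.4623, 0.1405, 0.1868]
eef_rot: [0.637, 0.771, 0.001, 0.001]
ft_force: [0.4, 0.7, 0.2]
gripper_width: 0.047
```

>>> {"api": "servo_tool", "payload": {"motion": [0.9, 0.3, 0, 0, 0.1, 0.9, 0.3, 0, 0, 0.1, 0.6, 0.3, 0, 0, 0.1, 0.3, 0.1, 0, 0, 0.1, 0, 0, 0, 0, 0.1, 0, 0, 0, 0, 0.1, 0, 0, 0, 0, 0.1, 0, 0, 0, 0, 0.1]}}

```text
t: 9.0
tool_pos: [0.474, 0.2099, 0.1868]
eef_rot: [0.637, 0.771, 0.0, 0.0]
ft_force: [-0.8, -0.2, -0.8]
gripper_width: 0.0471
```

```bash
cat > w.py <<'E'
from h import *
import sys
from scipy.spatial.transform import Rotation as R
s=monitor.observe(); im,d=viewer.grab_frame("wrist")
print(s["t"],s["tool_pos"],s["eef_rot"],s["ft_force"])
T=np.eye(4);T[:3,:3]=R.from_quat(s["eef_rot"]).as_matrix();T[:3,3]=s["tool_pos"]
cal=viewer.get_calibration("wrist");E=T@cal["mount"]
im2,d2=viewer.grab_frame("scene")
cv2.imwrite(f"pics/w_{sys.argv[1]}.png",im[:,:,::-1]);cv2.imwrite(f"pics/s_{sys.argv[1]}.png",im2[:,:,::-1])
Q=cloud(cal,d,E)
m=(abs(Q[...,2]-.052)<.004)&(abs(Q[...,0]-.475)<.05)&(abs(Q[...,1]-.22)<.07)
n,lab,st,c=cv2.connectedComponentsWithStats(m.astype(np.uint8))
P=[]
for i in range(1,n):
    if st[i,4]>150: P.append(Q[lab==i].mean(0));print(st[i],c[i],P[-1])
if len(P)==2:
    mid=(P[0]+P[1])/2;v=P[1]-P[0];v*=np.sign(v[1])
    print("mid",mid,"yaw",np.degrees(np.arctan2(v[1],v[0])),"tool yaw",np.degrees(np.arctan2(T[1,0],T[0,0])),"mid in tool (units 25mm)",T[:3,:3].T@(mid-T[:3,3])/.025)
m=(abs(Q[...,2]-.079)<.004)&(Q[...,1]<.1)&(Q[...,0]>.45)&(Q[...,0]<.56)
p=Q[m]
for y0 in np.arange(.02,.1,.02):
    k=p[abs(p[:,1]-y0)<.005]
    if len(k):print("edge",round(y0,3),k[:,0].min().round(4),k[:,0].max().round(4))
E
python3 w.py 3
```

```text
9.0 [0.47400385 0.20990094 0.18681739] [6.36919294e-01 7.70930482e-01 1.11441656e-05 6.30098233e-05] [-0.82314856 -0.15283046 -0.8193631 ]
[221 175  32  31 792] [236.67424242 190.00505051] [0.48324167 0.19259057 0.05161806]
[293 174  33  32 797] [308.93099122 189.70012547] [0.47142251 0.25285773 0.05160521]
mid [0.47733209 0.22272415 0.05161163] yaw 101.09561078958184 tool yaw 100.87503808039678 mid in tool (units 25mm) [0.47904816 0.22698482 5.40821261]
edge 0.02 0.5446 0.5594
edge 0.04 0.5412 0.5556
edge 0.06 0.5374 0.5523
edge 0.08 0.533 0.5475
```

View pics/w_3.png

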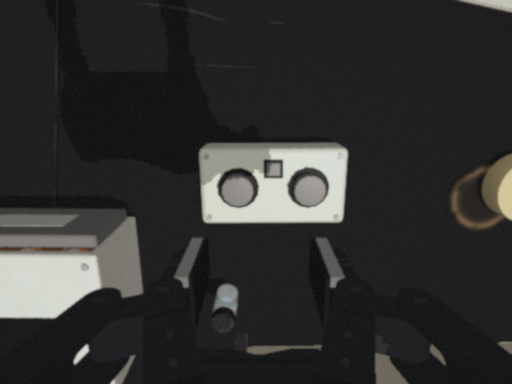

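View pics/s_3.png

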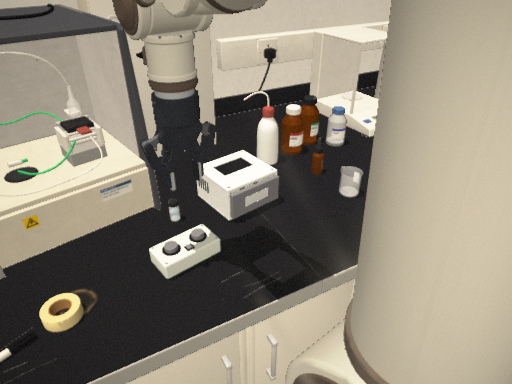

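```bash
python3 - <<'E'
from h import *
from scipy.spatial.transform import Rotation as R
for n in("scene","wrist"):
    s=monitor.observe();im,d=viewer.grab_frame(n);cal=viewer.get_calibration(n)
    E=None
    if n=="wrist":
        T=np.eye(4);T[:3,:3]=R.from_quat(s["eef_rot"]).as_matrix();T[:3,3]=s["tool_pos"];E=T@cal["mount"]
        cv2.imwrite("pics/w4c.png",cv2.resize(im[190:330,0:160,::-1],None,fx=5,fy=4,interpolation=cv2.INTER_CUBIC))
    else: cv2.imwrite("pics/s4c.png",cv2.resize(im[145:225,185:290,::-1],None,fx=6,fy=6,interpolation=cv2.INTER_CUBIC))
    Q=cloud(cal,d,E)
    c,sn=np.cos(np.radians(10.8)),np.sin(np.radians(10.8))
    X=(Q[...,0]-.6265)*c+(Q[...,1]-.0325)*sn; Y=-(Q[...,0]-.6265)*sn+(Q[...,1]-.0325)*c; Z=Q[...,2]
    for y0 in(-.04,-.02,0,.02,.04,.06):
        b=abs(Y-y0)<.006
        a=X[b&(abs(Z-.0905)<.003)&(abs(X)<.09)]
        f=X[b&(Z>.02)&(Z<.07)&(X>-.15)&(X<-.06)]
        e=X[b&(abs(Z-.079)<.002)&(X>-.15)&(X<-.06)]
        print(n,y0,[(len(k),k.min().round(4),np.median(k).round(4),k.max().round(4)) if len(k) else None for k in(a,f,e)])
E
```

```text
scene -0.04 [(123, np.float64(-0.0711), np.float64(-0.0111), np.float64(0.0677)), (63, np.float64(-0.0836), np.float64(-0.0818), np.float64(-0.0792)), (14, np.float64(-0.0823), np.float64(-0.0784), np.float64(-0.0717))]
scene -0.02 [(135, np.float64(-0.0693), np.float64(-0.0092), np.float64(0.067)), (64, np.float64(-0.0844), np.float64(-0.0821), np.float64(-0.0795)), (15, np.float64(-0.0823), np.float64(-0.0786), np.float64(-0.072))]
scene 0 [(134, np.float64(-0.0711), np.float64(-0.0119), np.float64(0.0684)), (69, np.float64(-0.085), np.float64(-0.0819), np.float64(-0.0794)), (15, np.float64(-0.0816), np.float64(-0.0788), np.float64(-0.0694))]
scene 0.02 [(148, np.float64(-0.0709), np.float64(-0.0107), np.float64(0.0681)), (71, np.float64(-0.0847), np.float64(-0.0816), np.float64(-0.0775)), (16, np.float64(-0.0841), np.float64(-0.0783), np.float64(-0.072))]
scene 0.04 [(153, np.float64(-0.0708), np.float64(-0.0069), np.float64(0.0668)), (71, np.float64(-0.0836), np.float64(-0.0815), np.float64(-0.0777)), (16, np.float64(-0.0824), np.float64(-0.0771), np.float64(-0.0698))]
scene 0.06
[... 629 characters left out ...]
.float64(-0.0762), np.float64(-0.0686))]
wrist 0.02 [(1127, np.float64(-0.0702), np.float64(-0.0376), np.float64(0.002)), (284, np.float64(-0.0836), np.float64(-0.0824), np.float64(-0.0811)), (190, np.float64(-0.0822), np.float64(-0.0767), np.float64(-0.0707))]
wrist 0.04 [(907, np.float64(-0.0701), np.float64(-0.044), np.float64(0.0351)), (317, np.float64(-0.0832), np.float64(-0.0816), np.float64(-0.06)), (185, np.float64(-0.0822), np.float64(-0.0767), np.float64(-0.0707))]
wrist 0.06 [(674, np.float64(-0.0698), np.float64(-0.0509), np.float64(0.0237)), (282, np.float64(-0.0821), np.float64(-0.0814), np.float64(-0.0807)), (186, np.float64(-0.0815), np.float64(-0.0766), np.float64(-0.0707))]
```

View pics/w4c.png

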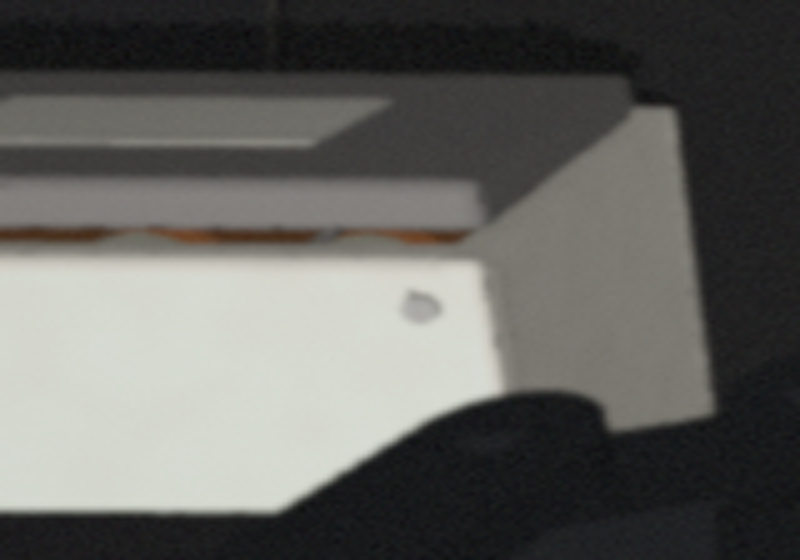

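View pics/s4c.png

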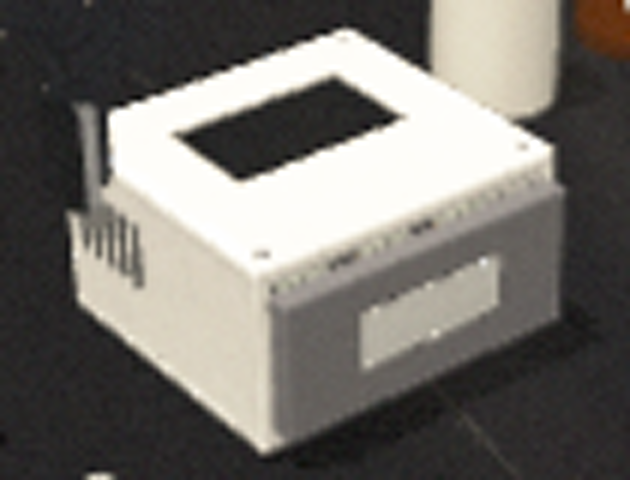

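The panel face sits 12 mm ahead of the housing edge, so the drawer is home. Now aligning over the keys and descending.

>>> {"api": "servo_tool", "payload": {"motion": [0.2, 0.1, 0, 0, 0.1, 0.3, 0.13, 0.4, 0, 0.1, 0, 0, 0.8, 0, 0.1, 0, 0, 0.9, 0, 0.1, 0, 0, 0.9, 0, 0.1, 0, 0, 0.8, 0, 0.1, 0, 0, 0.6, 0, 0.1, 0, 0, 0.2, 0, 0.1]}}

```text
t: 10.0
tool_pos: [0.4755, 0.2241, 0.0691]
eef_rot: [0.636, 0.771, -0.002, -0.001]
ft_force: [0.1, 0.4, -0.3]
gripper_width: 0.0466
```

```bash
python3 w.py 5
```

```text
10.0 [0.475486   0.22407487 0.06914142] [ 0.6364184   0.771341   -0.00165594 -0.00139607] [ 0.07575207  0.43609272 -0.29202329]
[ 289  221   55   50 1250] [312.2024 240.9624] [0.46837643 0.25015492 0.05141384]
[ 169  222   54   47 1165] [197.25751073 239.67811159] [0.47861202 0.19334732 0.05140085]
mid [0.47349423 0.22175112 0.05140735] yaw 100.2139566750164 tool yaw 100.94924454211645 mid in tool (units 25mm) [-0.07615796 -0.09280186  0.70976818]
```

View pics/w_5.png

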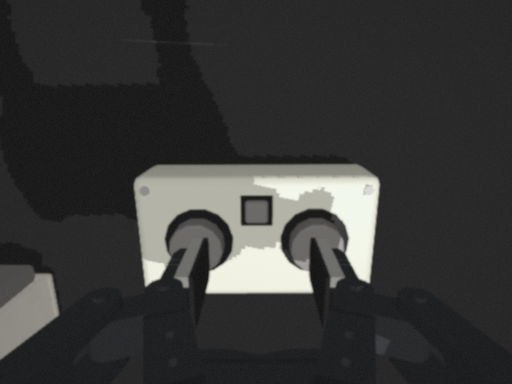

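View pics/s_5.png

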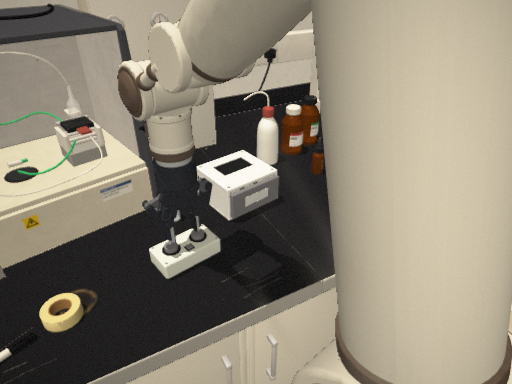

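Both fingers stand over their keys, at (197,240) and (312,241), and are clear of the square key at (256,211). Pressing.

>>> {"api": "servo_tool", "payload": {"motion": [0, 0, 0.12, 0, 0.1, 0, 0, 0.12, 0, 0.1, 0, 0, 0.1, 0, 0.1, 0, 0, 0.1, 0, 0.1, 0, 0, 0.1, 0, 0.1, 0, 0, 0.08, 0, 0.1, 0, 0, 0, 0, 0.1, 0, 0, 0, 0, 0.1]}}

```text
t: 10.9
tool_pos: [0.4773, 0.2239, 0.0566]
eef_rot: [0.637, 0.771, -0.0, 0.0]
ft_force: [-1.7, -0.2, 3.6]
gripper_width: 0.0471
```

>>> {"api": "servo_tool", "payload": {"motion": [0, 0, 0.06, 0, 0.1, 0, 0, 0.06, 0, 0.1, 0, 0, 0.04, 0, 0.1, 0, 0, 0, 0, 0.1, 0, 0, 0, 0, 0.1, 0, 0, 0, 0, 0.1, 0, 0, 0, 0, 0.1, 0, 0, 0, 0, 0.1]}}

```text
t: 11.7
tool_pos: [0.4774, 0.2239, 0.0528]
eef_rot: [0.637, 0.771, -0.0, 0.0]
ft_force: [-3.1, -1.0, 7.2]
gripper_width: 0.0472
```

>>> {"api": "servo_tool", "payload": {"motion": [0, 0, 0.04, 0, 0.1, 0, 0, 0.04, 0, 0.1, 0, 0, 0.04, 0, 0.1, 0, 0, 0.04, 0, 0.1, 0, 0, 0, 0, 0.1, 0, 0, 0, 0, 0.1, 0, 0, 0, 0, 0.1, 0, 0, 0, 0, 0.1]}}

```text
t: 12.5
tool_pos: [0.4775, 0.224, 0.0512]
eef_rot: [0.636, 0.771, -0.0, -0.0]
ft_force: [-12.4, -4.5, 28.6]
gripper_width: 0.0473
```

```bash
python3 - <<'E'
from h import *
from scipy.spatial.transform import Rotation as R
s=monitor.observe();im,d=viewer.grab_frame("wrist");cal=viewer.get_calibration("wrist")
T=np.eye(4);T[:3,:3]=R.from_quat(s["eef_rot"]).as_matrix();T[:3,3]=s["tool_pos"];Q=cloud(cal,d,T@cal["mount"])
cv2.imwrite("pics/w6.png",im[:,:,::-1]); print(s["ft_force"],s["ft_torque"],s["tool_pos"])
c,sn=np.cos(np.radians(11.1)),np.sin(np.radians(11.1))
X=(Q[...,0]-.4773)*c+(Q[...,1]-.2227)*sn; Y=-(Q[...,0]-.4773)*sn+(Q[...,1]-.2227)*c;Z=Q[...,2]
for n,x,y,r in(("L",-.0,.031,.012),("R",0,-.031,.012),("mute",-.017,0,.004),("box-",-.028,-.05,.005),("box+",-.028,.05,.005)):
    k=Z[((X-x)**2+(Y-y)**2<r*r)&(Z<.06)&(Z>.03)];print(n,len(k),np.percentile(k,[10,50,90]).round(4) if len(k) else"")
E
```

```text
[-12.36719997  -4.45763009  28.61097901] [-0.6414293   2.05741502 -0.02591685] [0.47753504 0.22397674 0.05123691]
L 1136 [0.0449 0.0461 0.0573]
R 942 [0.0449 0.0459 0.057 ]
mute 228 [0.0431 0.0438 0.0445]
box- 365 [0.0384 0.0396 0.0405]
box+ 371 [0.0383 0.0395 0.0404]
```

View pics/w6.png

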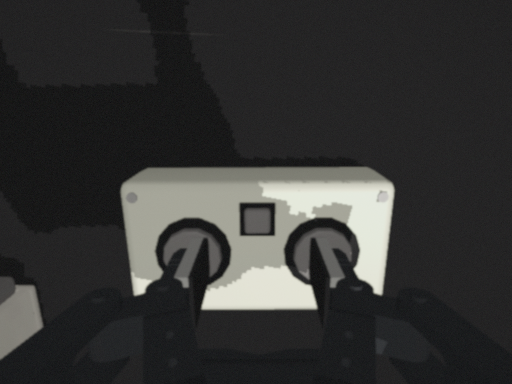

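Both key tops read 46 mm, fully down, and the square key reads 44 mm, up. Holding.

>>> {"api": "servo_tool", "payload": {"motion": [0, 0, 0, 0, 0.1, 0, 0, 0, 0, 0.1, 0, 0, 0, 0, 0.1, 0, 0, 0, 0, 0.1, 0, 0, 0, 0, 0.1, 0, 0, 0, 0, 0.1, 0, 0, 0, 0, 0.1, 0, 0, 0, 0, 0.1]}}

```text
t: 13.35
tool_pos: [0.4776, 0.2239, 0.0513]
eef_rot: [0.636, 0.771, -0.0, -0.0]
ft_force: [-11.5, -3.3, 26.6]
gripper_width: 0.0474
```

>>> {"api": "servo_tool", "payload": {"motion": [0, 0, 0, 0, 0.1, 0, 0, 0, 0, 0.1, 0, 0, 0, 0, 0.1, 0, 0, 0, 0, 0.1, 0, 0, 0, 0, 0.1, 0, 0, 0, 0, 0.1, 0, 0, 0, 0, 0.1, 0, 0, 0, 0, 0.1]}}

```text
t: 14.15
tool_pos: [0.4775, 0.224, 0.0512]
eef_rot: [0.636, 0.771, -0.0, -0.0]
ft_force: [-12.1, -3.9, 28.2]
gripper_width: 0.0467
```

>>> {"api": "servo_tool", "payload": {"motion": [0, 0, 0, 0, 0.1, 0, 0, 0, 0, 0.1, 0, 0, 0, 0, 0.1, 0, 0, 0, 0, 0.1, 0, 0, 0, 0, 0.1, 0, 0, 0, 0, 0.1, 0, 0, 0, 0, 0.1, 0, 0, 0, 0, 0.1]}}

```text
t: 14.95
tool_pos: [0.4775, 0.224, 0.0512]
eef_rot: [0.636, 0.771, -0.0, -0.0]
ft_force: [-11.4, -4.0, 27.6]
gripper_width: 0.047
```

>>> {"api": "servo_tool", "payload": {"motion": [0, 0, 0, 0, 0.1, 0, 0, 0, 0, 0.1, 0, 0, 0, 0, 0.1, 0, 0, 0, 0, 0.1, 0, 0, 0, 0, 0.1, 0, 0, 0, 0, 0.1, 0, 0, 0, 0, 0.1, 0, 0, 0, 0, 0.1]}}

```text
t: 15.75
tool_pos: [0.4775, 0.224, 0.0512]
eef_rot: [0.636, 0.771, -0.0, -0.0]
ft_force: [-11.6, -4.5, 27.8]
gripper_width: 0.0468
```

>>> {"api": "servo_tool", "payload": {"motion": [0, 0, -0.2, 0, 0.1, 0, 0, -0.3, 0, 0.1, 0, 0, -0.5, 0, 0.1, 0, 0, -0.8, 0, 0.1, 0, 0, -0.9, 0, 0.1, 0, 0, -0.9, 0, 0.1, 0, 0, -0.8, 0, 0.1, 0, 0, -0.6, 0, 0.1]}}

```text
t: 16.55
tool_pos: [0.4777, 0.224, 0.1751]
eef_rot: [0.637, 0.771, 0.001, 0.001]
ft_force: [-0.4, 0.3, -0.2]
gripper_width: 0.0473
```

```bash
python3 w.py 7
```

```text
16.55 [0.4777462  0.22401688 0.17508551] [6.36559170e-01 7.71227239e-01 7.74470690e-04 6.07817190e-04] [-0.42643338  0.33173389 -0.24410944]
[203 170  34  34 871] [219.52353617 186.31802526] [0.48325369 0.19275246 0.05158741]
[279 170  34  33 872] [295.34288991 186.01720183] [0.47138499 0.25303943 0.05159713]
mid [0.47731934 0.22289594 0.05159227] yaw 101.13740026089367 tool yaw 100.92851415300377 mid in tool (units 25mm) [-0.04102675 -0.03498859  4.93966824]
edge 0.04 0.5409 0.5545
edge 0.06 0.5375 0.5512
edge 0.08 0.5337 0.5482
```

View pics/s_7.png

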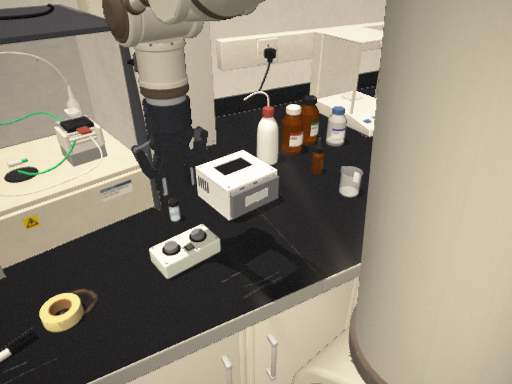

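View pics/w_7.png

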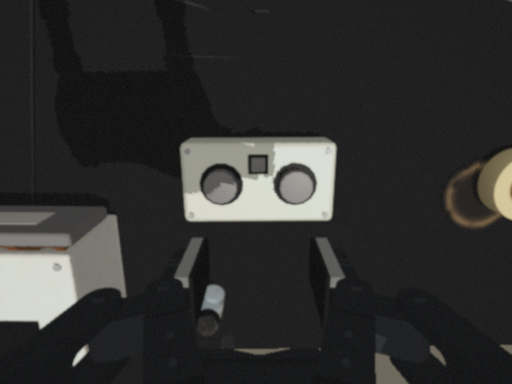

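Both keys are up again at 51.6 mm, the pod has moved less than 0.3 mm, the drawer is home, and the beaker, vial and dropper still stand. Handing in.

```bash
python3 -c "
from bench import manip
print(manip.finish_job())"
```

```text
the job is handed in; nothing more can be done
None
```

I pushed the drawer home, then pressed both round keys together, held them fully down for more than three seconds and let them come up. The job was handed in at about 16.7 s; no verdict was reported.

- **Drawer:** I pushed until it hit the hard stop, where a further push reached 21 N and moved it only 0.1 mm. The cameras then showed the panel face 12 mm ahead of the housing edge, which is home, and it was unchanged at the end.
- **Keys:** I pressed with one fingertip on each key at about 28 N in total. Both key tops read about 46 mm, which is fully down, and the force stayed steady for at least 3.25 s. After release both read 51.6 mm, which is up.
- **Not to be touched:** The square key read about 44 mm while the round keys were held, so it stayed up. The reset box moved less than 0.3 mm. The beaker, vial and dropper bottle looked unmoved in the last picture, though I did not measure their positions.

One check was off. A side force of about 12 N showed while the keys were held, and an upward force of about 17 N showed at the drawer stop. I put both down to the arm flexing but did not confirm it, and nothing moved as a result. No check failed.

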